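# Release the docked bottle tray

## Task

Unlock the tray of rinsed bottles from its docking plate: with one fingertip press the long spring catch plate all the way down and keep it fully down while the other finger pushes the bolt, by its upright tab, towards the catch until the bolt is fully drawn and stops. Then let go of both so that the catch springs up and locks the bolt in the drawn position. Nothing is to be picked up: leave the bottles and the jar where they stand.

Things in the scene. Friction and masses are not known exactly. Their poses are not given: they have to be found in the camera images.
- dock: Fixed aluminium plate 100 x 290 x 12 mm with the bolt on top and a steel tray of 13 fixed bottles, 117 mm high, at its -y end (first bottle at y -208 mm). z up; origin at bench level under the bolt's centre line; y runs along the bolt, the way it is drawn, away from the tray. Bolt guides (50 mm high, 12 mm long) at y -95 and 112 mm, tray lug (51 mm high) at y -120 mm. Tab starts at y -46 mm.
- bolt (a joint): Draw of the bolt in m, along the dock's +y: 0 locked (end through the tray lug), 0.035 fully drawn on its stop. A flat steel bar 16 mm wide, top 46 mm above the bench; slides with about 1.5 N of friction. With the catch up it is blocked at 0.003; a catch let up with the bolt past 0.031 locks it there.
- bolt_tab (a point): Top centre of the bolt's upright tab, a dark steel plate 24 mm (dock x) by 10 mm (dock y) that rises 43 mm above the bar, to 89 mm above the bench; moves with the bolt. It is pushed on its -y face (tray side), where the bar lies free for 38 mm up to the guide.
- catch (a joint): How far the spring catch is pressed, in m: 0 up, 0.012 fully down on its stop. It moves straight down wherever it is pressed; the spring takes 2.7 N at 0, 6 N fully down. The bolt is free past 0.007, but a catch let up under a part-drawn bolt rests there: keep it past 0.009 while the bolt moves. A finger may slide along it.
- catch_top (a point): Top centre of the catch plate: bare aluminium, 36 mm wide (dock x), 94 mm long (dock y), 6 mm thick, lying over the bolt, from y 6 to 100 mm of the dock; its top is 66 mm above the bench when up, 54 mm fully down. With the bolt drawn the tab stops 12 mm short of the plate's end.
- bottle_a: Loose empty clear glass bottle, 48 mm diameter, 112 mm high; origin under its centre. To be left alone.
- bottle_b: Loose empty clear glass bottle, the same as the other. To be left alone.
- jar: Loose white jar, 60 mm diameter, 75 mm high; origin under its centre. To be left alone.

How it is judged:
By the outcome, as a careful person would: the job done as asked, in the order asked, and still so for the second after the job is handed in, with the robot touching nothing.
It also fails if it takes over 42 s, if anything falls off the work surface, if the arm or the gripper's body presses on something with over 40 N, if the wrist force passes 120 N, or if a joint passes its speed limit or range.

## Robot

A 7-joint arm with a two-finger parallel gripper is mounted at the origin on the work surface. World frame = base frame: x ahead of the robot, y to its left, z up, the work surface at z = 0. Lengths are in m, angles in rad, forces in N, time in s.
With the tool pointing down it reaches from about 0.425 to 0.925 m from the base axis. Payload 6.8 kg.
Tool frame: the origin (TCP) lies at the centre of the arm's flange, where the gripper is bolted on; the fingertips stand arm.nose_length ahead of it and the grasp point (between the pads) lies 155 mm ahead of it (arm.nose_length is the distance from the TCP to the fingertips, in m); z points along the fingers, y is the direction in which the jaws open and shut (so a half turn about z gives the same grasp; the last joint's range is limited). The gripper opens to 85 mm and grips with 20 to 120 N. Pads are 22 mm wide; open, the fingers measure 114 mm over their backs; the gripper's body (76 mm by 85 mm) begins 54 mm behind the grasp point. The pads swing forward as they close: fully open they stand 13 mm farther back than shut.
Start: joints at [-1.328, 0.477, 0.022, 1.555, -0.011, 1.109, -0.083], TCP at [0.232, 0.634, 0.405] pointing down, gripper open.
Joint ranges: [-2.96, 2.96], [-0.34, 2.1], [-1.41, 1.46], [0.24, 2.44], [-1.37, 4.51], [0.17, 1.92], [-2.96, 2.96]. Speed limits (rad/s): [2.39, 2.39, 3.14, 3.14, 3.14, 3.14, 3.14].

## Interface

Orientations are given as a rotation vector (axis times angle).
In Python, from cell import arm gives the robot as it stands.
- The arm moves only by the tool servo_tool, never from a script. Its arguments are lists of equal length, an entry for each row: "fingers": the closure, from 0 (fully open) to 1 (shut); "travel": the shift along the tool's x, y, z in cm, a list of three; "angular": the turn, a rotation vector about the tool's x, y, z in rad, a list of three. A call has 1 to 20 rows; each row is the pose to reach, as a shift and turn from the pose measured when the call began, along the tool's axes at that moment; what a row does not reach only later rows make up. A row lasts 1/8 s, in which the tool goes at most 62.5 mm and 10.7 degrees, less where a joint would pass 70% of its speed; a pose out of reach is approached as far as the arm can. A call with a gripper value outside its range is refused whole. The fingers move at their own pace and stop on an object; "squeeze" is the grip in N (left out, the last holds). Time passes only in rows, so rows that repeat a pose let the fingers close. It gives the time, the measured TCP pose, the force and the opening at its end, in the units of the state.
- arm.get_obs(): the state, without advancing time (a new reading comes with each control period).
- arm.get_image(name): name is "scene" or "top" or "wrist"; returns a dict with "frame" (480x640x3 uint8, red, green, blue), "camera_matrix" (3x3 intrinsics, pixels), "k1" (the pictures are not rectified: a ray, as slopes to the right and down, at radius r is drawn at 1 + k1 r^2 times it, then the intrinsics apply), "origin" and "attitude" of the camera in the world. Camera axes: x right, y up, looking along -z (the intrinsics and any distortion apply to the point x, -y, -z); pixel columns grow to the right and rows downward; lengths in m; the calibration is good to about 2 mm. A picture is of the moment at which its call begins. There is no depth.
- arm.finish_job(): hands the job in, once; it reports no verdict.
Trained networks look in a picture, given as the dict that the camera call returned (one of the last four; its "shot" number tells which), for a name from the list of things; names that differ only in an ending like _2 or _b are one class to them, and where a whole thing is asked for, a point or a joint stands for the part that bears it (a point fixed in the world has none). Each returns a list of dicts, best first, with "p" (0 to 1); they miss things now and then, are a little off and sometimes report something else, mostly with a low value. They report only what shows in the picture. A call takes as long as a camera call.
- arm.find_in(thing, picture): "xyz" ([x, y, z] in m, in world coordinates, good to about 4 mm: the middle of the surface that is visible of it).
- arm.cut_out(thing, picture): "region" (480x640 bool, what is visible of it).
The state is a dict: "time_s": time; "qpos": joint angles; "qvel": joint speeds; "joint_efforts": joint torques, N m; "position": TCP position; "ee_rot": TCP orientation; "wrist_force": force on the tool from outside, world axes, zero at the start; "torque": the same for the moment, N m; "opening": opening from 0.0 (shut) to 1.0 (fully open).
Only numpy, scipy, OpenCV 4.12 (cv2) and the standard library are available. Lean on these libraries where they do the work, as an engineer would, in place of code of your own. Each camera call takes 0.05 s, during which the arm holds its last target.

## Working session

There is one attempt and no reset: what is moved stays moved. The work goes in short steps, Python scripts to look and compute and a tool call to move; the robot and the scene stay as the last step left them, time stands still between calls to the robot, and variables do not carry over. Pictures are saved under pics/ and viewed, and the job is handed in when it is done.

Besides the shell and the picture viewer there is one more tool, called after "Emit:" by a JSON object that holds its "method" and its "body". servo_tool: Moves the arm, as the interface text tells. Its arguments: {"type":"object","properties":{"fingers":{"type":"array"},"travel":{"type":"array"},"angular":{"type":"array"},"squeeze":{"type":"number"}},"required":["fingers","travel","angular"]}

```bash
ls; mkdir -p pics; python3 - <<'E'
from cell import arm
import cv2
print(arm.nose_length); o=arm.get_obs(); print({k:o[k] for k in ('time_s','position','ee_rot','wrist_force','opening')})
import pickle
for n in ("scene","top"):
    p=arm.get_image(n); cv2.imwrite(f"pics/{n}0.png",p["frame"][:,:,::-1]); pickle.dump(p,open(f"{n}0.pkl","wb"))
    print(n,p["origin"],p["k1"])
    for t in ("dock","bolt","bolt_tab","catch","catch_top","bottle_a","jar"):
        print(t,[(d["p"],d["xyz"]) for d in arm.find_in(t,p)][:4])
E
```

```text
pics
0.1734
{'time_s': 0.0, 'position': array([0.23187465, 0.63362957, 0.40370448]), 'ee_rot': array([-5.48137022e-01, -3.09324330e+00,  2.88541890e-03]), 'wrist_force': array([-0.5006187 ,  0.43650471,  0.79575426]), 'opening': 1.0002157444980533}
scene [1.20622382 0.06138547 0.66954938] -0.13421290951461667
dock [(0.93, [0.6059, -0.2283, 0.011])]
bolt [(0.63, [0.6047, -0.1118, 0.0421]), (0.5, [0.752, -0.0901, 0.0747])]
bolt_tab [(0.93, [0.6048, -0.1065, 0.0421])]
catch [(0.6, [0.6028, -0.0198, 0.0658])]
catch_top [(0.74, [0.6029, -0.0214, 0.0633])]
bottle_a [(0.59, [0.7528, -0.0927, 0.0744]), (0.59, [0.4641, -0.0248, 0.0674])]
jar [(0.6, [0.6452, 0.1661, 0.0551])]
top [0.45102264 0.15484533 1.01887281] -0.18258781883050587
dock [(0.6, [0.5903, -0.2595, 0.0208])]
bolt [(0.25, [0.4432, -0.0226, 0.0845])]
bolt_tab [(0.97, [0.5957, -0.1141, 0.0418])]
catch [(0.6, [0.6004, -0.0234, 0.066])]
catch_top [(0.59, [0.6021, -0.0193, 0.0632]), (0.21, [0.6252, 0.1759, 0.0778])]
bottle_a [(0.76, [0.445, -0.0243, 0.0861]), (0.7, [0.7226, -0.0825, 0.0804])]
jar [(0.96, [0.6253, 0.1729, 0.0792])]
```

View pics/scene0.png

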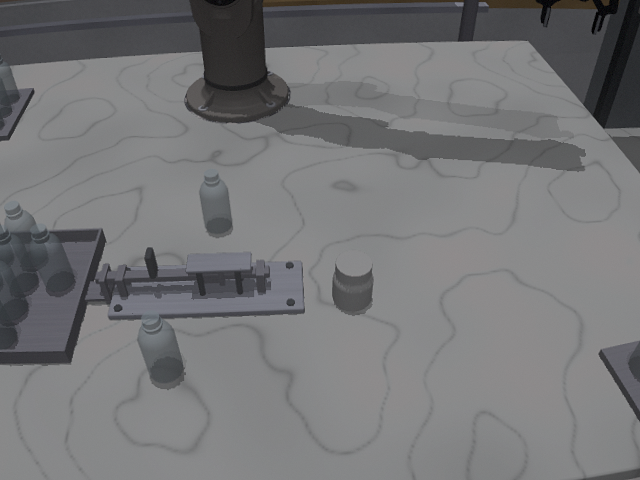

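View pics/top0.png

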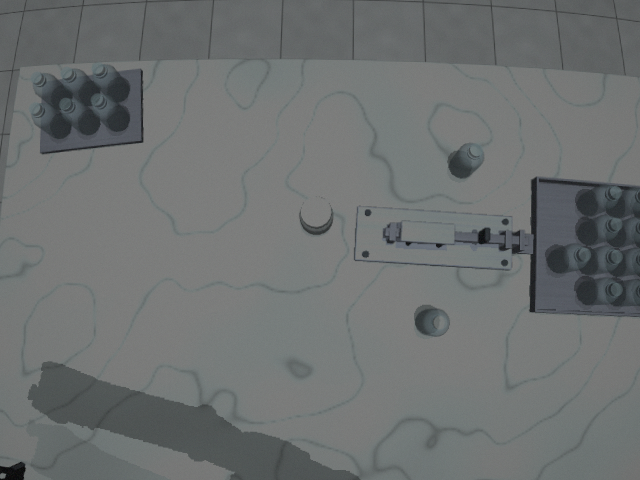

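```bash
cat > h.py <<'E'
import numpy as np,cv2,pickle
from scipy.spatial.transform import Rotation as R
def rotm(p):
    a=np.array(p["attitude"]); return a if a.shape==(3,3) else (R.from_rotvec(a).as_matrix() if a.size==3 else R.from_quat(a).as_matrix())
def dist(p): return np.array([p["k1"],0,0,0,0.])
def ray(p,uv,z):
    K=np.array(p["camera_matrix"]); q=cv2.undistortPoints(np.array(uv,float).reshape(-1,1,2),K,dist(p)).reshape(-1,2)
    d=np.c_[q[:,0],-q[:,1],-np.ones(len(q))]@rotm(p).T; o=np.array(p["origin"]); return o+d*((z-o[2])/d[:,2])[:,None]
def proj(p,X):
    Xc=(np.array(X,float)-p["origin"])@rotm(p); Xc=Xc*[1,-1,-1]
    return cv2.projectPoints(Xc,np.zeros(3),np.zeros(3),np.array(p["camera_matrix"]),dist(p))[0].reshape(-1,2)
E
python3 - <<'E'
from h import *
p=pickle.load(open("top0.pkl","rb")); print(p["attitude"])
c=p["frame"][190:285,340:550,::-1]; cv2.imwrite("pics/tz.png",cv2.resize(c,None,fx=3.8,fy=3.8,interpolation=cv2.INTER_CUBIC))
p=pickle.load(open("scene0.pkl","rb"))
c=p["frame"][230:330,90:310,::-1]; cv2.imwrite("pics/sz.png",cv2.resize(c,None,fx=3.6,fy=3.6,interpolation=cv2.INTER_CUBIC))
E
```

```text
[ 0.10587957 -0.0985191  -1.55108459]
```

View pics/tz.png

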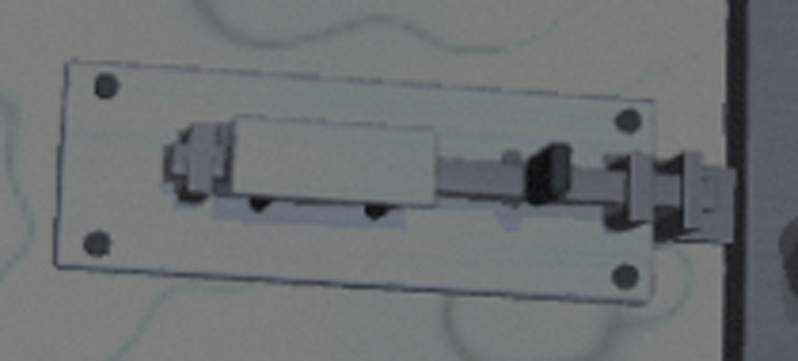

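View pics/sz.png

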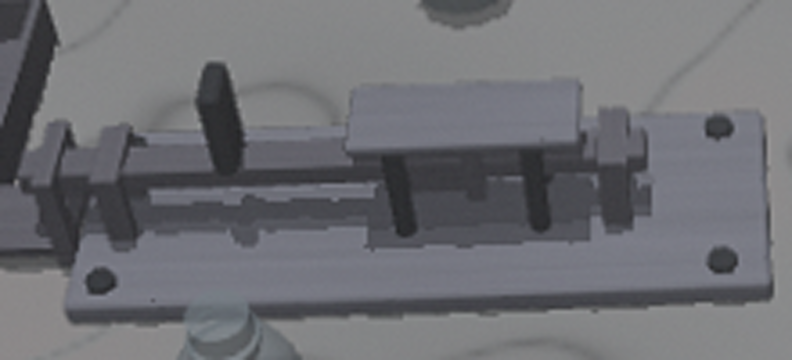

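```bash
python3 - <<'E'
from h import *
from scipy.optimize import least_squares
f=lambda a,s,o:(np.array(a)+0.5)/s-0.5+np.array(o)
t=pickle.load(open("top0.pkl","rb"));s=pickle.load(open("scene0.pkl","rb"))
tp=f([(68,62),(654,100),(650,302),(56,267)],3.8,(340,190))
tc=f([(235,116),(436,127),(436,207),(233,195)],3.8,(340,190))
sc=f([(358,84),(580,80),(581,143),(346,152)],3.6,(90,230))
sp=f([(762,113),(770,290),(70,310)],3.6,(90,230))
print(ray(t,tp,.012).round(4));print(ray(t,tc,.066).round(4));print(ray(s,sc,.066).round(4));print(ray(s,sp,.012).round(4))
# fit dock pose (x,y,yaw) from catch corners in dock
C=np.array([(.018,.1),(.018,.006),(-.018,.006),(-.018,.1)])
S=np.array([(-.018,.006),(-.018,.1),(.018,.1),(.018,.006)])
for nm,P,D in (("top",ray(t,tc,.066),C),("scene",ray(s,sc,.066),S)):
    def res(v):
        c,q=np.cos(v[2]),np.sin(v[2]); return (D@np.array([[c,q],[-q,c]])+v[:2]-P[:,:2]).ravel()
    r=least_squares(res,[.6,-.07,0]); print(nm,r.x,(r.fun*1e3).round(1))
E
```

```text
[[ 0.6552  0.0963  0.012 ]
 [ 0.6427 -0.1902  0.012 ]
 [ 0.5441 -0.1854  0.012 ]
 [ 0.5566  0.1011  0.012 ]]
[[ 0.6208  0.0236  0.066 ]
 [ 0.6176 -0.0685  0.066 ]
 [ 0.5809 -0.068   0.066 ]
 [ 0.5848  0.0246  0.066 ]]
[[ 0.5793 -0.0621  0.066 ]
 [ 0.5857  0.0289  0.066 ]
 [ 0.6215  0.0286  0.066 ]
 [ 0.6176 -0.0647  0.066 ]]
[[ 0.5586  0.1049  0.012 ]
 [ 0.6589  0.0999  0.012 ]
 [ 0.6439 -0.1839  0.012 ]]
top [ 0.5991269  -0.07503914 -0.03606168] [-0.1  0.6 -0.3 -1.2  0.4 -0.4 -0.   0.9]
scene [ 0.59817476 -0.07025835 -0.05348416] [ 1.2 -1.2 -0.1  1.7  0.   0.1 -1.1 -0.6]
```

```bash
cat >> h.py <<'E'
def togo(o,pos,yaw):
    """shift(cm, tool axes) and turn to reach tool-down pose with tool y along dock y (or -)"""
    M=R.from_rotvec(o["ee_rot"]); d=M.inv().apply(np.array(pos)-o["position"])*100
    out=[]
    for sg in (1,-1):
        y=sg*np.array([-np.sin(yaw),np.cos(yaw),0]); z=np.array([0,0,-1.]); x=np.cross(y,z)
        T=R.from_matrix(np.c_[x,y,z]); out.append((M.inv()*T).as_rotvec())
    return M.as_matrix(),d,out
E
python3 - <<'E'
from h import *
from cell import arm
o=arm.get_obs(); M,d,t=togo(o,[.598,-.087,.30],-.045); print(M.round(3),d.round(2),t,o["qpos"])
E
```

```text
[[-0.939  0.344 -0.   ]
 [ 0.344  0.939  0.   ]
 [ 0.     0.    -1.   ]] [-59.15 -55.12  10.47] [array([ 6.58782137e-05, -2.15443028e-05, -3.05833050e-01]), array([-3.07875801e-05, -9.41423263e-05,  2.83575960e+00])] [-1.32811489  0.47694293  0.02242568  1.55540459 -0.01152554  1.10931007
 -0.08309627]
```

Emit:
{"method": "servo_tool", "body": {"fingers": [0,0,0,0,0,0,0,0,0,0,0,0,0,0,0,0,0,0], "travel": [[-4,-3.7,0],[-8,-7.5,0],[-12,-11.2,0],[-16,-14.9,0],[-20,-18.6,0],[-24,-22.4,0],[-28,-26.1,0],[-32,-29.8,0],[-36,-33.5,0],[-40,-37.3,0],[-44,-41,0],[-48,-44.7,2],[-52,-48.5,4],[-56,-52.2,7],[-59.1,-55.1,9],[-59.1,-55.1,10.5],[-59.1,-55.1,10.5],[-59.1,-55.1,10.5]], "angular": [[0,0,-0.02],[0,0,-0.04],[0,0,-0.06],[0,0,-0.08],[0,0,-0.1],[0,0,-0.12],[0,0,-0.15],[0,0,-0.18],[0,0,-0.2],[0,0,-0.22],[0,0,-0.24],[0,0,-0.26],[0,0,-0.28],[0,0,-0.306],[0,0,-0.306],[0,0,-0.306],[0,0,-0.306],[0,0,-0.306]]}}

```text
time_s: 3.05
position: [0.5977, -0.085, 0.3004]
ee_rot: [0.067, 3.14, 0.001]
wrist_force: [-0.0, 0.1, 0.6]
opening: 1.0
```

```bash
python3 - <<'E'
from h import *
from cell import arm
o=arm.get_obs(); M,d,t=togo(o,[.598,-.087,.30],-.045); print(o["time_s"],o["position"],M.round(3),d.round(2),t[0],o["wrist_force"],arm.nose_length)
for n in ("wrist","scene","top"):
    p=arm.get_image(n); cv2.imwrite(f"pics/{n}1.png",p["frame"][:,:,::-1]); pickle.dump(p,open(f"{n}1.pkl","wb"))
    for th in ("bolt_tab","catch_top"): print(n,th,[(d["p"],d["xyz"]) for d in arm.find_in(th,p)][:2])
E
```

```text
3.05 [ 0.59769518 -0.08504044  0.30035529] [[-0.999  0.043  0.001]
 [ 0.043  0.999  0.001]
 [-0.001  0.001 -1.   ]] [-0.04 -0.19  0.04] [0.00093899 0.00068822 0.00242607] [-0.02543704  0.08437763  0.64131136] 0.1734
wrist bolt_tab [(0.63, [0.5934, -0.1143, 0.0477])]
wrist catch_top [(0.84, [0.5971, -0.0257, 0.0678])]
scene bolt_tab [(0.57, [0.6069, -0.1065, 0.0418])]
scene catch_top [(0.86, [0.6035, -0.0217, 0.0631]), (0.24, [0.4664, -0.0239, 0.0537])]
top bolt_tab [(0.96, [0.5938, -0.1067, 0.044]), (0.34, [0.444, -0.0225, 0.0868])]
top catch_top [(0.95, [0.5956, -0.0167, 0.0662]), (0.3, [0.5939, -0.1033, 0.0446])]
```

View pics/wrist1.png

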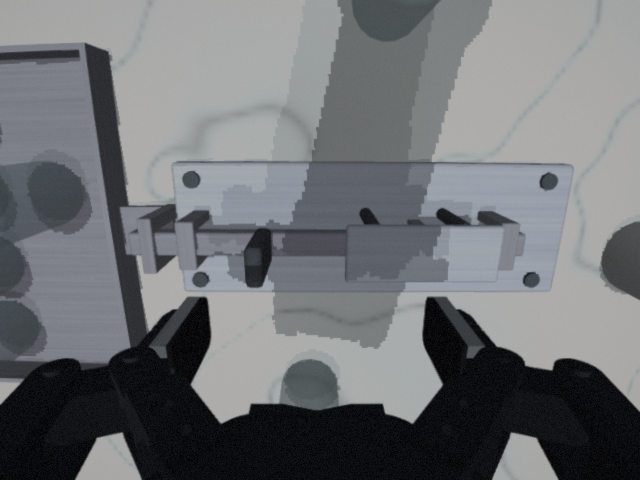

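View pics/scene1.png

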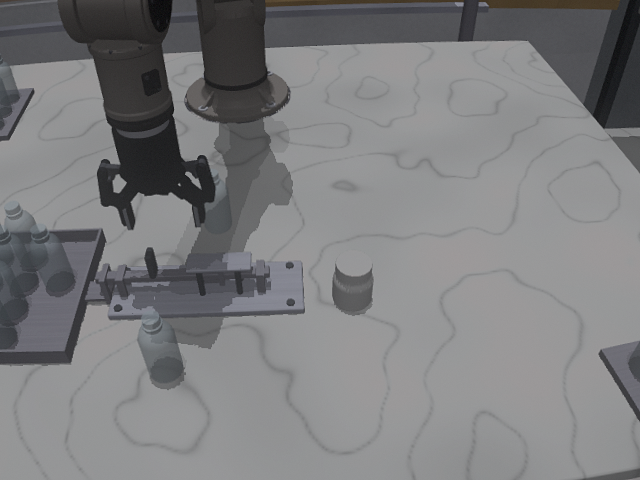

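```bash
python3 - <<'E'
from h import *
w=pickle.load(open("wrist1.pkl","rb")); print(w["origin"],rotm(w).round(2))
P=ray(w,[(346,226),(498,226),(499,281),(346,280)],.066);print(P.round(4), P.mean(0))
print(ray(w,[(174,163),(572,165),(552,292),(187,290)],.012).round(4))
print(ray(w,[(253,285),(253,248),(245,266),(262,266)],.089).round(4))
# where fingertips would project for tip z = hover at nose
c=w["frame"][130:330,130:530,::-1]; cv2.imwrite("pics/wz.png",cv2.resize(c,None,fx=2,fy=2,interpolation=cv2.INTER_CUBIC))
E
```

```text
[ 0.52654817 -0.08313369  0.26936995] [[ 0.04 -0.96 -0.28]
 [ 1.    0.04  0.01]
 [ 0.   -0.28  0.96]]
[[ 0.5798 -0.0682  0.066 ]
 [ 0.5836  0.0209  0.066 ]
 [ 0.6186  0.025   0.066 ]
 [ 0.6136 -0.0688  0.066 ]] [ 0.59888299 -0.02278857  0.066     ]
[[ 0.543  -0.1839  0.012 ]
 [ 0.5557  0.0987  0.012 ]
 [ 0.6546  0.0977  0.012 ]
 [ 0.64   -0.1884  0.012 ]]
[[ 0.6045 -0.1206  0.089 ]
 [ 0.5836 -0.1187  0.089 ]
 [ 0.5934 -0.1238  0.089 ]
 [ 0.5938 -0.1148  0.089 ]]
```

View pics/wz.png

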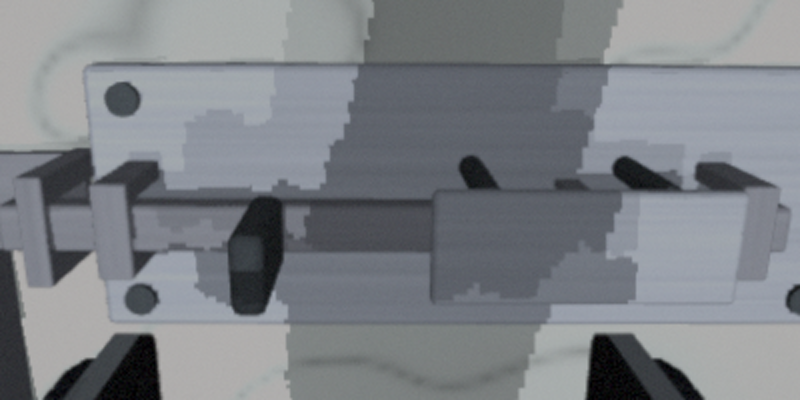

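Emit:
{"method": "servo_tool", "body": {"fingers": [0,0,0,0,0,0,0,0], "travel": [[0,-0.8,0],[0,-0.8,1],[0,-0.8,2.5],[0,-0.8,4],[0,-0.8,5],[0,-0.8,5.5],[0,-0.8,5.5],[0,-0.8,5.5]], "angular": [[0,0,0],[0,0,0],[0,0,0],[0,0,0],[0,0,0],[0,0,0],[0,0,0],[0,0,0]]}}

```text
time_s: 4.5
position: [0.5975, -0.0945, 0.2453]
ee_rot: [0.07, 3.14, 0.0]
wrist_force: [0.0, 0.6, -0.1]
opening: 1.001
```

```bash
python3 - <<'E'
from h import *
from cell import arm
for n in ("wrist","scene"):
    p=arm.get_image(n); cv2.imwrite(f"pics/{n}2.png",p["frame"][:,:,::-1]); pickle.dump(p,open(f"{n}2.pkl","wb"))
c=p["frame"][160:330,80:310,::-1]; cv2.imwrite("pics/sz2.png",cv2.resize(c,None,fx=3.4,fy=3.4,interpolation=cv2.INTER_CUBIC))
E
```

```text
(no output)
```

View pics/wrist2.png

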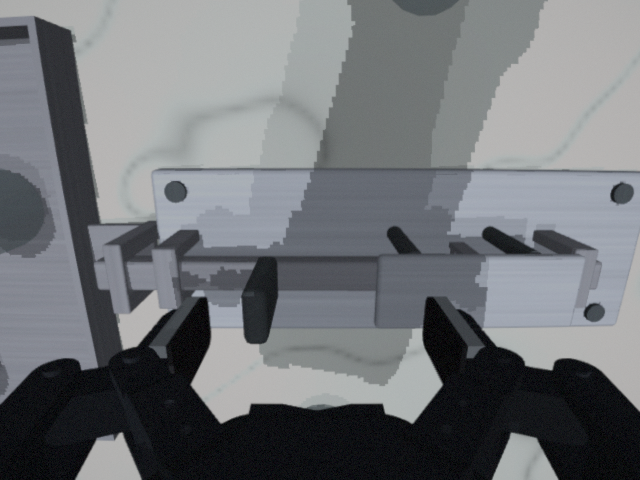

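View pics/sz2.png

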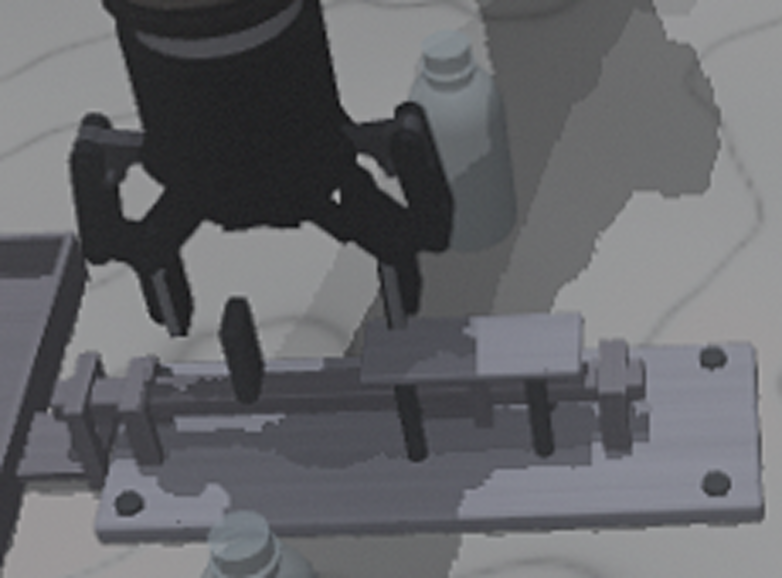

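Emit:
{"method": "servo_tool", "body": {"fingers": [0,0,0,0], "travel": [[0,0,0.5],[0,0,1.0],[0,0,1.3],[0,0,1.3]], "angular": [[0,0,0],[0,0,0],[0,0,0],[0,0,0]]}}

```text
time_s: 5.1
position: [0.5973, -0.0945, 0.232]
ee_rot: [0.07, 3.14, 0.0]
wrist_force: [-0.5, -0.1, -0.8]
opening: 1.005
```

Emit:
{"method": "servo_tool", "body": {"fingers": [0,0,0,0], "travel": [[0,0,0.4],[0,0,0.8],[0,0,1.0],[0,0,1.0]], "angular": [[0,0,0],[0,0,0],[0,0,0],[0,0,0]]}}

```text
time_s: 5.6
position: [0.5975, -0.0945, 0.2221]
ee_rot: [0.07, 3.14, 0.0]
wrist_force: [-0.7, 0.2, 2.2]
opening: 0.999
```

Emit:
{"method": "servo_tool", "body": {"fingers": [0,0,0,0], "travel": [[0,0,0.3],[0,0,0.6],[0,0,0.7],[0,0,0.7]], "angular": [[0,0,0],[0,0,0],[0,0,0],[0,0,0]]}}

```text
time_s: 6.1
position: [0.5975, -0.0945, 0.2151]
ee_rot: [0.07, 3.14, 0.0]
wrist_force: [-0.9, 0.1, 4.9]
opening: 0.999
```

Emit:
{"method": "servo_tool", "body": {"fingers": [0,0,0], "travel": [[0,0,0.15],[0,0,0.3],[0,0,0.3]], "angular": [[0,0,0],[0,0,0],[0,0,0]]}}

```text
time_s: 6.48
position: [0.5976, -0.0946, 0.214]
ee_rot: [0.07, 3.14, 0.002]
wrist_force: [-6.0, 1.3, 21.2]
opening: 0.999
```

```bash
python3 - <<'E'
from h import *
from cell import arm
p=arm.get_image("scene")
c=p["frame"][160:330,80:310,::-1]; cv2.imwrite("pics/sz3.png",cv2.resize(c,None,fx=3.4,fy=3.4,interpolation=cv2.INTER_CUBIC))
p=arm.get_image("wrist");cv2.imwrite("pics/w3.png",p["frame"][:,:,::-1])
E
```

```text
(no output)
```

View pics/sz3.png

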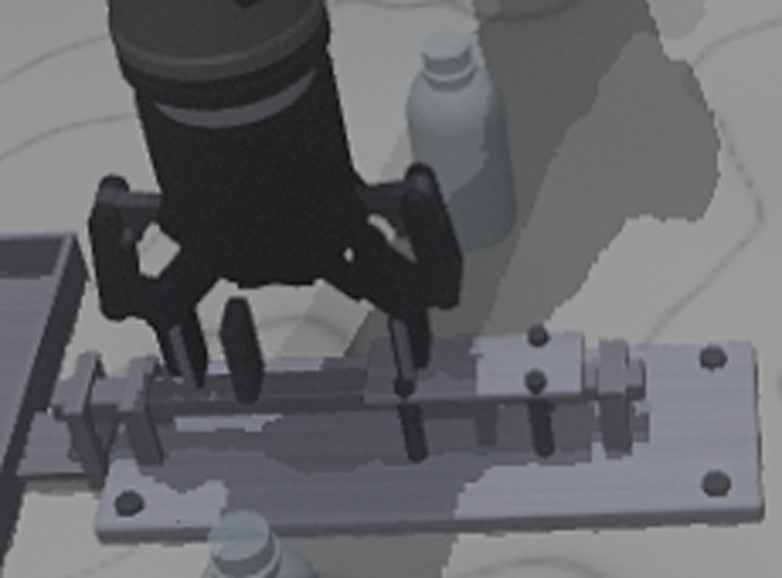

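View pics/w3.png

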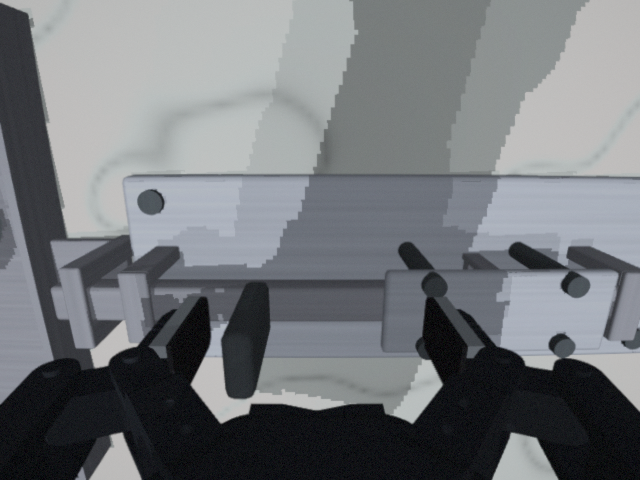

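```bash
python3 - <<'E'
from h import *
from cell import arm
p=arm.get_image("wrist")
o=arm.get_obs(); print(o["position"],o["wrist_force"],o["time_s"])
for z in (.056,.060): print(ray(p,[(434,286),(577,287),(563,346)],z).round(4))
print(ray(p,[(387,271),(614,269),(384,351)],.054).round(4))
p=arm.get_image("scene"); pickle.dump(p,open("s3.pkl","rb" if 0 else "wb"))
f=lambda a:(np.array(a)+.5)/3.4-.5+np.array((80,160))
for z in (.056,.060): print(ray(p,f([(403,386),(538,335),(536,381)]),z).round(4))
print(ray(p,f([(582,334),(582,396),(368,402)]),.054).round(4))
E
```

```text
[ 0.59760319 -0.09464901  0.21396037] [-7.09246702  1.06049214 20.5692018 ] 6.625
[[ 0.585  -0.0502  0.056 ]
 [ 0.5884  0.0065  0.056 ]
 [ 0.6147  0.0051  0.056 ]]
[[ 0.5831 -0.0515  0.06  ]
 [ 0.5864  0.0034  0.06  ]
 [ 0.6119  0.002   0.06  ]]
[[ 0.5788 -0.0679  0.054 ]
 [ 0.5824  0.0221  0.054 ]
 [ 0.614  -0.0686  0.054 ]]
[[ 0.6122 -0.0485  0.056 ]
 [ 0.5869  0.009   0.056 ]
 [ 0.6146  0.0081  0.056 ]]
[[ 0.6161 -0.0478  0.06  ]
 [ 0.591   0.0094  0.06  ]
 [ 0.6184  0.0084  0.06  ]]
[[ 0.5862  0.0281  0.054 ]
 [ 0.6233  0.0273  0.054 ]
 [ 0.6183 -0.0634  0.054 ]]
```

Emit:
{"method": "servo_tool", "body": {"fingers": [0,0,0,0,0], "travel": [[0,0.2,0.1],[0,0.5,0.1],[0,0.8,0.1],[0,1.1,0.1],[0,1.4,0.1]], "angular": [[0,0,0],[0,0,0],[0,0,0],[0,0,0],[0,0,0]]}}

```text
time_s: 7.3
position: [0.5989, -0.0834, 0.2143]
ee_rot: [0.074, 3.136, -0.003]
wrist_force: [0.5, -7.1, 10.2]
opening: 0.996
```

Emit:
{"method": "servo_tool", "body": {"fingers": [0,0,0,0], "travel": [[0,0.4,0.15],[0,0.7,0.15],[0,1.0,0.15],[0,1.0,0.15]], "angular": [[0,0,0],[0,0,0],[0,0,0],[0,0,0]]}}

```text
time_s: 7.8
position: [0.5998, -0.077, 0.2143]
ee_rot: [0.08, 3.133, -0.009]
wrist_force: [-2.1, -7.8, 12.6]
opening: 1.007
```

```bash
python3 - <<'E'
from h import *
from cell import arm
p=arm.get_image("scene"); print(arm.get_obs()["ee_rot"])
c=p["frame"][160:330,80:310,::-1]; cv2.imwrite("pics/sz4.png",cv2.resize(c,None,fx=3.4,fy=3.4,interpolation=cv2.INTER_CUBIC))
p=arm.get_image("wrist");cv2.imwrite("pics/w4.png",p["frame"][:,:,::-1])
E
```

```text
[ 0.0794767   3.13292915 -0.00924963]
```

View pics/sz4.png

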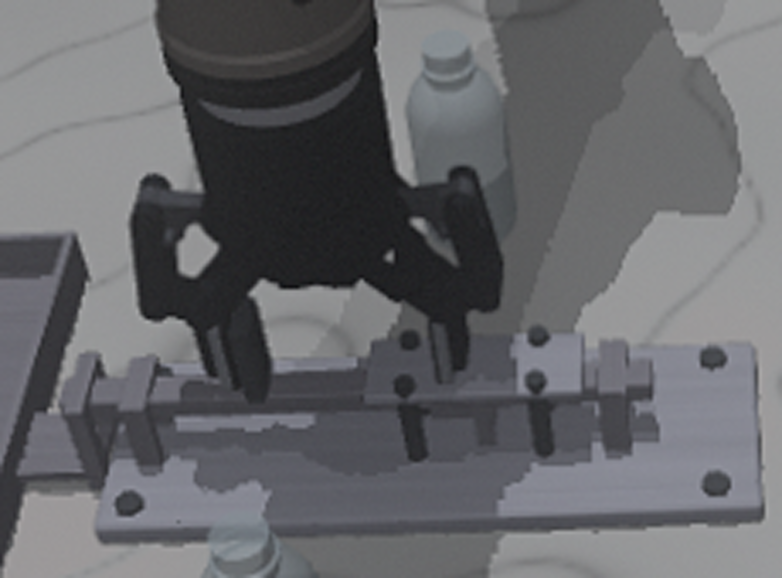

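View pics/w4.png

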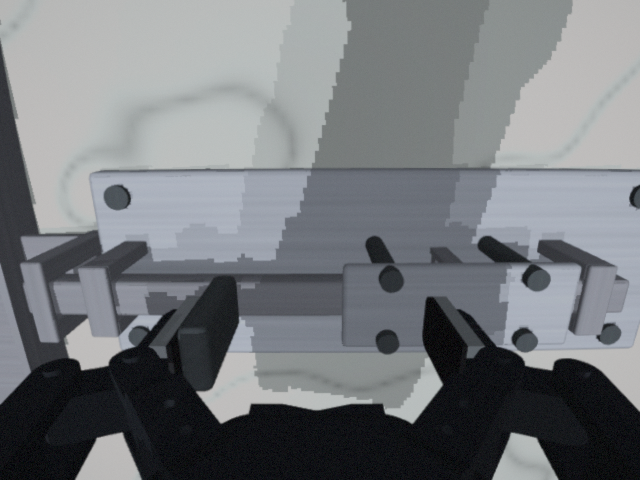

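```bash
python3 - <<'E'
from h import *
from cell import arm
o=arm.get_obs()
M,d,t=togo(o,[.5995,-.0445,.2130],-.045); print(o["position"],d,t[0],o["wrist_force"])
E
```

```text
[ 0.59989515 -0.07698591  0.21435025] [0.20503735 3.24312437 0.11508245] [-0.00567395  0.00788406 -0.00568516] [-1.04389043 -8.2648564  12.62467461]
```

Emit:
{"method": "servo_tool", "body": {"fingers": [0,0,0,0,0,0], "travel": [[0,0.6,0.13],[0.1,0.9,0.13],[0.1,1.2,0.13],[0.1,1.5,0.13],[0.1,1.8,0.13],[0.1,2.0,0.13]], "angular": [[-0.005,0.007,-0.005],[-0.005,0.007,-0.005],[-0.005,0.007,-0.005],[-0.005,0.007,-0.005],[-0.005,0.007,-0.005],[-0.005,0.007,-0.005]]}}

```text
time_s: 8.65
position: [0.6008, -0.06, 0.2143]
ee_rot: [0.076, 3.136, -0.006]
wrist_force: [-0.1, -7.0, 9.9]
opening: 1.0
```

```bash
python3 - <<'E'
from h import *
from cell import arm
o=arm.get_obs()
M,d,t=togo(o,[.5995,-.0445,.2130],-.045); print(o["position"],d,t[0],o["wrist_force"])
p=arm.get_image("scene")
c=p["frame"][160:330,80:310,::-1]; cv2.imwrite("pics/sz5.png",cv2.resize(c,None,fx=3.4,fy=3.4,interpolation=cv2.INTER_CUBIC))
E
```

```text
[ 0.6008346  -0.05995511  0.2143178 ] [0.20883366 1.53774262 0.12456709] [-0.0040275   0.00495015 -0.00347861] [-0.06001174 -7.0058504   9.92404989]
```

View pics/sz5.png

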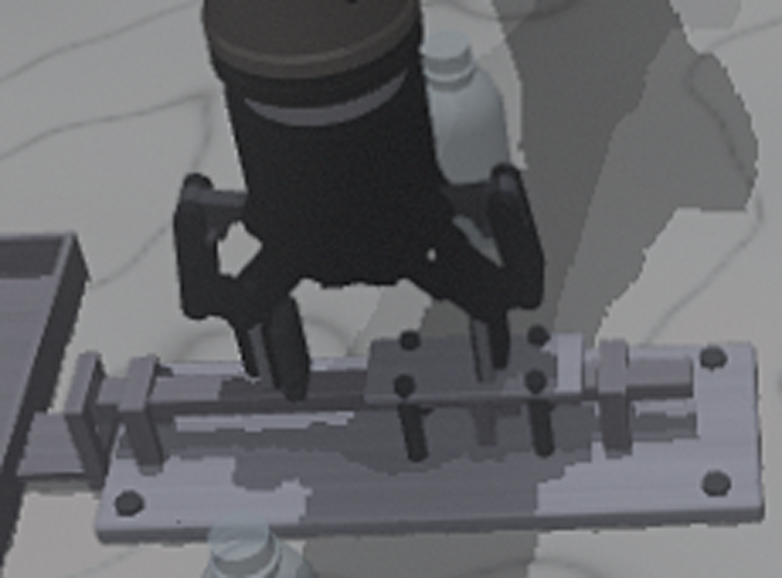

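Emit:
{"method": "servo_tool", "body": {"fingers": [0,0,0,0,0,0], "travel": [[0.05,0.5,0.14],[0.1,0.8,0.14],[0.15,1.0,0.14],[0.15,1.2,0.14],[0.15,1.4,0.14],[0.15,1.5,0.14]], "angular": [[-0.004,0.005,-0.003],[-0.004,0.005,-0.003],[-0.004,0.005,-0.003],[-0.004,0.005,-0.003],[-0.004,0.005,-0.003],[-0.004,0.005,-0.003]]}}

```text
time_s: 9.45
position: [0.6012, -0.0475, 0.2142]
ee_rot: [0.075, 3.136, -0.005]
wrist_force: [0.0, -7.9, 9.9]
opening: 1.001
```

```bash
python3 - <<'E'
from h import *
from cell import arm
o=arm.get_obs()
M,d,t=togo(o,[.5995,-.0445,.2130],-.045); print(o["position"],d,t[0],o["wrist_force"])
p=arm.get_image("scene")
c=p["frame"][160:330,80:310,::-1]; cv2.imwrite("pics/sz6.png",cv2.resize(c,None,fx=3.4,fy=3.4,interpolation=cv2.INTER_CUBIC))
p=arm.get_image("wrist");cv2.imwrite("pics/w6.png",p["frame"][:,:,::-1]); pickle.dump(p,open("w6.pkl","wb"))
E
```

```text
[ 0.6012046  -0.04753337  0.21421688] [0.18532614 0.29519313 0.11997071] [-0.0030731   0.00438602 -0.00292228] [ 0.01444291 -7.90229157  9.85771062]
```

View pics/sz6.png

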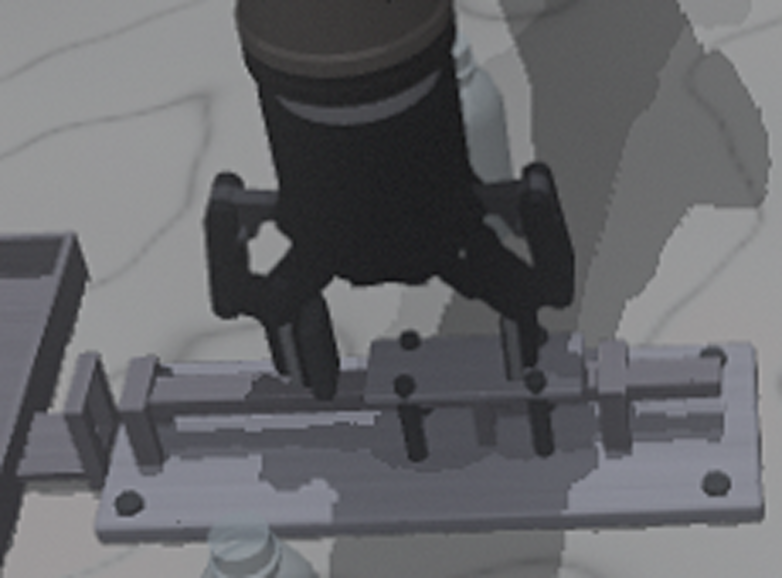

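View pics/w6.png

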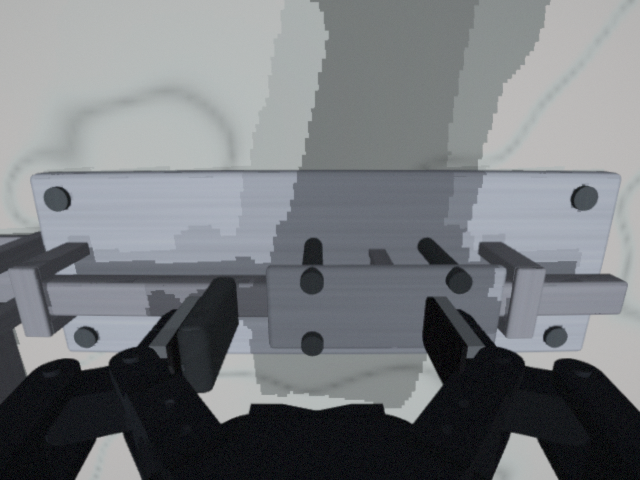

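Emit:
{"method": "servo_tool", "body": {"fingers": [0,0,0,0], "travel": [[0.1,0.5,0.14],[0.15,0.7,0.14],[0.15,0.8,0.14],[0.15,0.8,0.14]], "angular": [[-0.003,0.004,-0.003],[-0.003,0.004,-0.003],[-0.003,0.004,-0.003],[-0.003,0.004,-0.003]]}}

```text
time_s: 10.05
position: [0.6011, -0.0458, 0.2142]
ee_rot: [0.079, 3.135, -0.011]
wrist_force: [1.8, -16.1, 7.0]
opening: 1.002
```

Emit:
{"method": "servo_tool", "body": {"fingers": [0,0,0], "travel": [[0.1,0.7,0.15],[0.1,0.9,0.15],[0.1,0.9,0.15]], "angular": [[-0.008,0.006,-0.004],[-0.008,0.006,-0.004],[-0.008,0.006,-0.004]]}}

```text
time_s: 10.42
position: [0.6013, -0.0454, 0.2142]
ee_rot: [0.083, 3.136, -0.014]
wrist_force: [0.4, -23.6, 8.0]
opening: 1.001
```

```bash
python3 - <<'E'
from h import *
from cell import arm
o=arm.get_obs()
M,d,t=togo(o,[.5995,-.0445,.2130],-.045); print(o["position"],d,t[0],o["wrist_force"])
p=arm.get_image("scene")
c=p["frame"][160:330,80:310,::-1]; cv2.imwrite("pics/sz7.png",cv2.resize(c,None,fx=3.4,fy=3.4,interpolation=cv2.INTER_CUBIC))
p=arm.get_image("wrist");cv2.imwrite("pics/w7.png",p["frame"][:,:,::-1]); pickle.dump(p,open("w7.pkl","wb"))
E
```

```text
[ 0.60125798 -0.04541529  0.21421316] [0.18100692 0.08317239 0.11966174] [-0.00900883  0.00501093 -0.00799021] [  0.36635288 -23.59276382   8.04768204]
```

View pics/sz7.png

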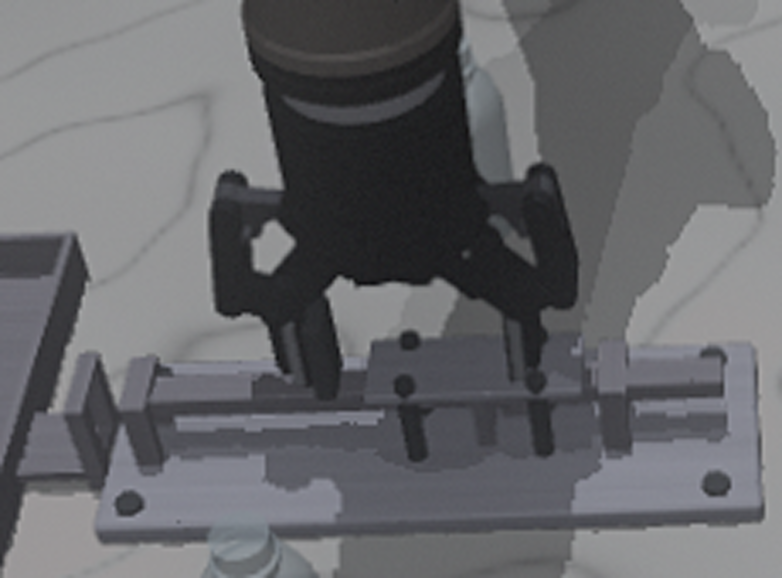

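View pics/w7.png

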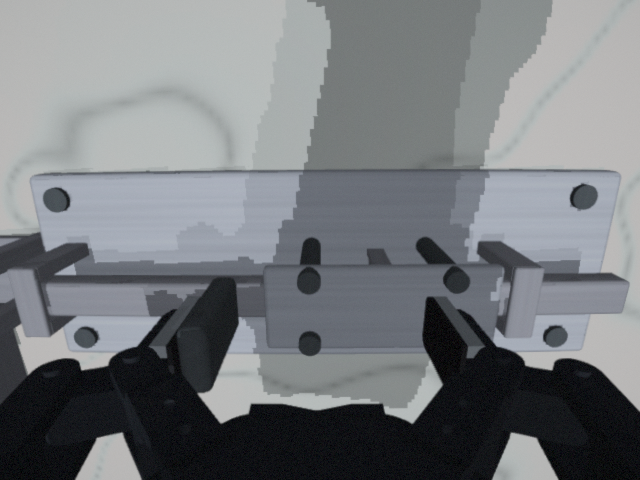

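```bash
python3 - <<'E'
from h import *
p=pickle.load(open("scene0.pkl","rb"))
a=ray(p,[(642/3.4+80,372/3.4+160),(724/3.4+80,370/3.4+160)],.046); print(a,a[1]-a[0])
w=pickle.load(open("w7.pkl","rb"))
b=ray(w,[(266,270),(500,268)],.054); print(b)
print(ray(w,[(627,283)],.046), ray(w,[(205,285),(238,280)],.05))
E
```

```text
[[0.60471035 0.05362005 0.046     ]
 [0.60695925 0.0890846  0.046     ]] [0.00224891 0.03546455 0.        ]
[[ 0.5804423  -0.06622482  0.054     ]
 [ 0.58417962  0.02318863  0.054     ]]
[[0.59737483 0.08291102 0.046     ]] [[ 0.58726387 -0.09207077  0.05      ]
 [ 0.58571704 -0.07850636  0.05      ]]
```

Emit:
{"method": "servo_tool", "body": {"fingers": [0,0,0,0,0,0,0,0,0,0,0,0], "travel": [[0.1,0.3,0],[0.1,0.2,-0.4],[0.1,0.2,-0.8],[0.1,0.1,-1.2],[0.1,0.1,-1.6],[0,0,-1.8],[0,-0.3,-2],[0,-0.6,-2.2],[0,-0.6,-4],[0,-0.6,-6.5],[0,-0.6,-9],[0,-0.6,-9]], "angular": [[0,0,0],[0,0,0],[0,0,0],[0,0,0],[0,0,0],[0,0,0],[0,0,0],[0,0,0],[0,0,0],[0,0,0],[0,0,0],[0,0,0]]}}

```text
time_s: 12.02
position: [0.6015, -0.0505, 0.3073]
ee_rot: [0.083, 3.13, -0.013]
wrist_force: [-0.6, 0.4, -0.5]
opening: 1.0
```

```bash
python3 - <<'E'
from h import *
from cell import arm
p=arm.get_image("scene"); cv2.imwrite("pics/s8.png",p["frame"][:,:,::-1])
c=p["frame"][160:330,80:310,::-1]; cv2.imwrite("pics/sz8.png",cv2.resize(c,None,fx=3.4,fy=3.4,interpolation=cv2.INTER_CUBIC))
p=arm.get_image("wrist");cv2.imwrite("pics/w8.png",p["frame"][:,:,::-1]); pickle.dump(p,open("w8.pkl","wb"))
o=arm.get_obs(); print(o["position"],o["wrist_force"])
E
```

```text
[ 0.60047008 -0.05031289  0.30464743] [ 0.61922097 -0.06738785 -0.45999613]
```

View pics/sz8.png

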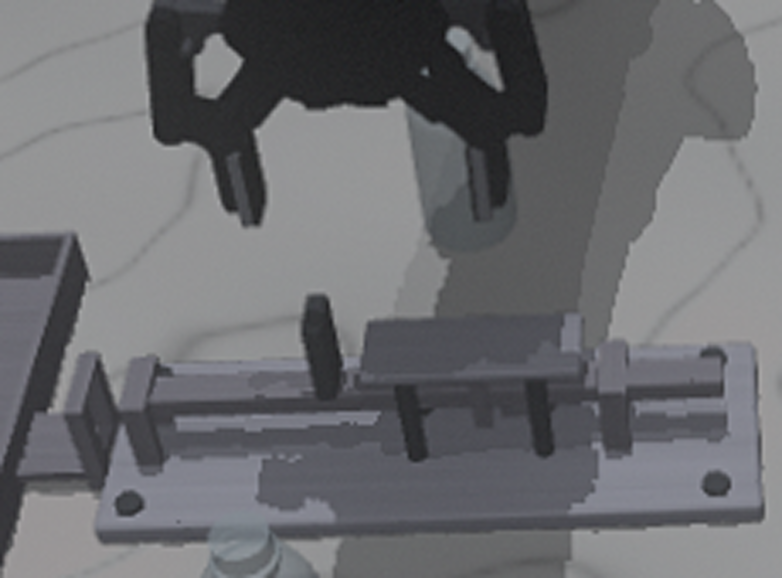

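View pics/w8.png

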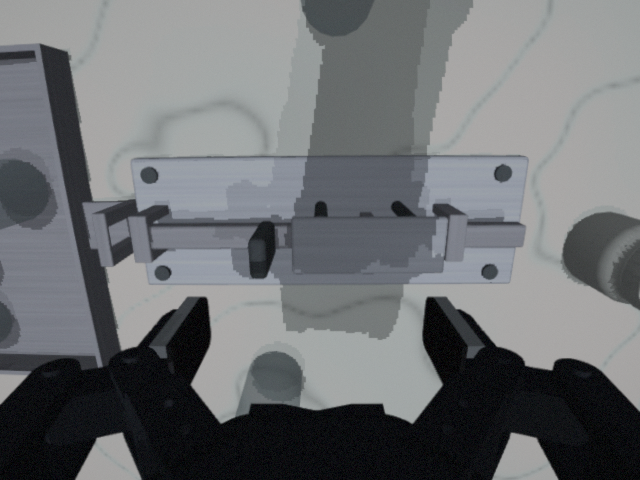

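View pics/s8.png

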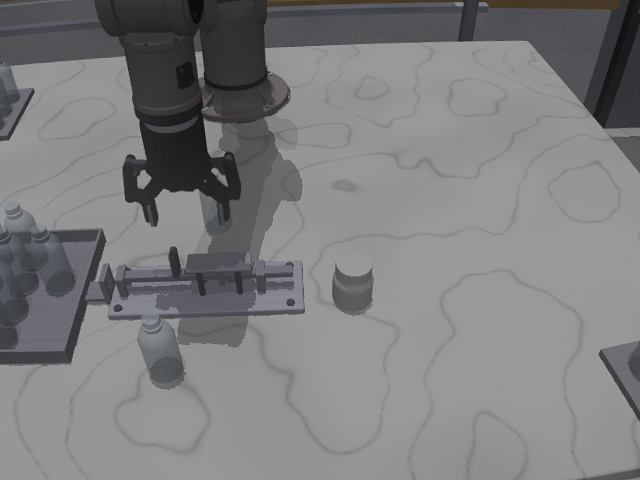

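```bash
python3 -c "
from cell import arm
print(arm.finish_job())"
```

```text
the job is handed in; nothing more can be done
None
```

The bolt is fully drawn and the catch has sprung up to lock it. I handed the job in at about 12 s of the 42 s allowed.

**What I did:** With the gripper fully open, the +y fingertip pressed the catch plate down. It hit its stop at TCP z ≈ 0.214, with about 21 N of push. I kept it down while the other finger pushed the tab towards the catch until the bolt stopped, where the side force rose to about 24 N with almost no further movement. Then I lifted straight up and clear.

**Last checks:**
- **Bolt:** its end had moved about 35.5 mm in the scene picture taken at the stop, against the 35 mm expected. After release it shows in the same place, and the tray lug is empty.
- **Catch:** the plate is back at its up height and covers the guide posts again.
- **Robot and loose items:** the wrist force is back to zero within noise, and the gripper is clear of everything. The bottles and jar appear where they were.

**Disagreements:**
- **Camera positions:** the cameras differed by about 5 mm along y. I settled the final positions by contact force instead.
- **Guide posts:** four posts poke up through the plate when it is pressed. By my estimate the finger overlapped them, but they gave no noticeable resistance.
- **Lock not tested:** I saw that the bolt is drawn and the catch is up, but I did not push the bolt back to test the lock.

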